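Rock the pendulum angle gauge on a ribbed offcut to its red mark and hold it

TASK

Take the pendulum angle gauge by its black handle and stand it on the rounded rib of the fixed timber offcut, foot squarely across the rib and the middle of the foot on it. Rock it there until the swinging needle settles on the red mark of its dial, so that I can scribe the slope along its foot. Finish still holding the gauge like that, in your grip and resting on the rib, and leave the beaker, the mug and the small plug near them where they stand.

Things in the scene. Friction and masses are not known exactly. Their poses are not given: they have to be found in the camera images.
- gauge: Loose pendulum angle gauge, 0.3 to 0.5 kg, 170 mm tall, starting upright on the bench: a flat steel foot 50 (x) by 110 (y) by 10 mm, a grey case 108 mm wide (y) up to 116 mm high, a round white dial 103 mm across on its front, and a black handle on top. Origin: centre of the foot's underside; z up through the handle, x out of the back (the dial faces -x), y along the foot, to the left as one looks at the dial.
- gauge_center (a point): The gauge's centre half-way up, 85 mm above the foot's underside, same axes as the gauge.
- handle_center (a point): Point to grip on the gauge's black handle, 148 mm above the foot's underside, same axes as the gauge. The handle is upright, 30 mm wide (y) by 22 mm thick (x), from 120 to 170 mm above the foot's underside.
- needle (a joint): Angle of the black needle on the dial, rad. It hangs freely from the dial's centre (66 mm above the foot's underside) and always points down when at rest, swinging for about 1 s after a move (about 3 swings a second). 0: along the gauge's -z, as when the gauge stands level; positive: tip towards the gauge's +y. Leaning the top of the gauge towards its +y by an angle makes this value grow by the same angle.
- mark (a joint): Angle of the red mark on the dial's rim, rad, same zero and sense as the needle; between 0.11 and 0.27. It keeps its place during the job. The mark is 6 mm wide.
- needle_tip (a point): Tip of the needle, 47 mm from the dial's centre, near the front of the dial; its z axis runs from the tip to the dial's centre.
- mark_tip (a point): The place on the dial that the needle's tip has to point to: on the red mark's middle line, 47 mm from the dial's centre; z axis towards the dial's centre.
- stud: Timber offcut fixed to the bench, 74 (x) by 150 (y) mm, with an uneven top: on the +y half a board 24 mm thick, on the -y half one 18 mm thick, and between them a proud dark wooden rib with a round top of radius 24 mm, running along x for 70 mm; the rib's axis is 26 mm and its crest 50 mm above the bench. Origin: centre of the underside, on the bench; z up. A gauge left alone on the rib tips over.
- rib_crest (a point): Middle of the rib's crest, 50 mm above the bench; x axis along the rib.
- beaker: Glass beaker, 74 mm across, 87 mm tall, a bystander; origin at the centre of its underside.
- mug: Green and cream mug with a handle, 86 by 121 by 99 mm, a bystander; origin at the centre of its underside.
- plug: Small pale stopper plug, 24 mm across, 22 mm tall, standing near the beaker and the gauge, a bystander; origin at the centre of its underside.

How it is judged:
On the way:
1. the gauge stands on the rib with the middle of its foot, held in the gripper (contact force between gauge and stud above 0.5 N and y of gauge in the frame of stud between -0.015 and 0.015 m and x of gauge in the frame of stud between -0.025 and 0.025 m and z of gauge in the frame of stud above 0.042 m and angle between the x axis of gauge and the x axis of stud, either way round below 0.26 rad and contact force between the fingers and gauge above 2 N), for 0.2 s.
At the end, for the whole second after the job is handed in: The gauge is in the grip and its foot rests on the rib (0.5 N or more), the foot's middle within 15 mm of the rib's centre line and 25 mm of its mid-length, square within 0.26 rad; the needle is at rest (0.25 rad/s) within 0.05 rad of the red mark's middle (all of step 1 and angle between the z axis of needle_tip and the z axis of mark_tip, either way round below 0.05 rad and velocity of joint needle between -0.25 and 0.25 rad/s and linear speed of gauge below 0.02 m/s); the arm keeps its last pose, push and grip.
It fails at once if the beaker is moved more than 30 mm (distance of beaker from where it was at the start of the episode above 0.03 m).
It fails at once if the mug is moved more than 30 mm (distance of mug from where it was at the start of the episode above 0.03 m).
It fails at once if the plug is moved more than 30 mm (distance of plug from where it was at the start of the episode above 0.03 m).
It also fails if it takes over 45 s, if anything falls off the work surface, if the arm or the gripper's body presses on something with over 40 N, if the wrist force passes 120 N, or if a joint passes its speed limit or range.

ROBOT

A 6-joint arm with a two-finger parallel gripper is mounted at the origin on the work surface; the furniture and walls round the work are solid. World frame = base frame: x ahead of the robot, y to its left, z up, the work surface at z = 0. Lengths are in m, angles in rad, forces in N, time in s.
With the tool pointing down it reaches from about 0.4 to 0.925 m from the base axis. Payload 12.5 kg.
Tool frame: the origin (TCP) lies at the centre of the arm's flange, where the gripper is bolted on; the fingertips stand robot.tcp_to_tips ahead of it and the grasp point (between the pads) lies 171 mm ahead of it (robot.tcp_to_tips is the distance from the TCP to the fingertips, in m); z points along the fingers, y is the direction in which the jaws open and shut (so a half turn about z gives the same grasp; the last joint's range is limited). The gripper opens to 95 mm and grips with 3 to 60 N. Pads are 20 mm wide; open, the fingers measure 119 mm over their backs; the gripper's body (75 mm by 180 mm) begins 59 mm behind the grasp point.
Start: joints at [1.229, 0.491, 1.559, -0, 1.092, -0.106], TCP at [0.146, 0.608, 0.405] pointing down, gripper open.
Joint ranges: [-3.1, 3.1], [-0.84, 2.19], [0.05, 2.79], [-1.13, 4.28], [0.06, 2.93], [-2.69, 2.69]. Speed limits (rad/s): [2.22, 2.22, 2.79, 3.14, 3.14, 3.14].

INTERFACE

Orientations are given as a 3x3 rotation matrix whose columns are the frame's x, y, z axes.
In Python, from cell import robot, get_image, spot_in, spot_point gives the robot as it stands.
- The arm moves only by the tool carry_out, never from a script. Its argument "series" is a list that holds one entry, the list of rows, each a list of 4 numbers: the shift along the tool's x, y, z in mm, then the turn about the tool's z in rad. In form: [[[x, y, z, twist], ...]]. A call has 1 to 10 rows; each row is the pose to reach, as a shift and turn from the pose measured when the call began, along the tool's axes at that moment; what a row does not reach only later rows make up. A row lasts 1/10 s, in which the tool goes at most 50 mm and 8.59 degrees, less where a joint would pass 70% of its speed; a pose out of reach is approached as far as the arm can. A call with a gripper value outside its range is refused whole. "hand" is the opening in per cent of the stroke, from 0 (shut) to 100 (fully open), set as the call begins (left out, the last holds). The fingers move at their own pace and stop on an object; "grip_force" is the grip in N (left out, the last holds). Time passes only in rows, so rows that repeat a pose let the fingers close. It gives the time, the measured TCP pose, the force and the opening at its end, in the units of the state.
- robot.get_state(): the state, without advancing time (a new reading comes with each control period).
- get_image(name): name is "side" or "top" or "wrist"; returns a dict with "pixels" (480x640x3 uint8, red, green, blue), "camera_matrix" (3x3 intrinsics, pixels), "k1" (the pictures are not rectified: a ray, as slopes to the right and down, at radius r is drawn at 1 + k1 r^2 times it, then the intrinsics apply), "world_from_camera" (4x4, takes a point from camera to world coordinates); the wrist camera has in their place "mount" (4x4, takes a point from camera to tool coordinates, whose origin is the TCP and whose axes are the flange's). Camera axes: x right, y up, looking along -z (the intrinsics and any distortion apply to the point x, -y, -z); pixel columns grow to the right and rows downward; lengths in m; the calibration is good to about 2 mm. A picture is of the moment at which its call begins: read the wrist's pose just before it. There is no depth.
- robot.sign_off(): hands the job in, once; it reports no verdict.
Trained networks look in a picture, given as the dict that the camera call returned (one of the last four; its "shot" number tells which), for a name from the list of things; names that differ only in an ending like _2 or _b are one class to them, and where a whole thing is asked for, a point or a joint stands for the part that bears it (a point fixed in the world has none). Each returns a list of dicts, best first, with "score" (0 to 1); they miss things now and then, are a little off and sometimes report something else, mostly with a low value. They report only what shows in the picture. A call takes as long as a camera call.
- spot_in(query, picture): "centre" ([x, y, z] in m, in world coordinates, good to about 4 mm: the middle of the surface that is visible of it).
- spot_point(query, picture): "centre" ([x, y, z] in m, in world coordinates, good to about 4 mm: a listed point, or the origin of a listed thing).
The state is a dict: "time_s": time; "joint_positions": joint angles; "qvel": joint speeds; "effort": joint torques, N m; "tcp_pos": TCP position; "eef_rot": TCP orientation; "force": force on the tool from outside, world axes, zero at the start; "moment": the same for the moment, N m; "width": finger opening in m.
Only numpy, scipy, OpenCV 4.12 (cv2) and the standard library are available. Lean on these libraries where they do the work, as an engineer would, in place of code of your own. Each camera call takes 0.05 s, during which the arm holds its last target. There are 200 camera calls.

## Working session

There is one attempt and no reset: what is moved stays moved. The work goes in short steps, Python scripts to look and compute and a tool call to move; the robot and the scene stay as the last step left them, time stands still between calls to the robot, and variables do not carry over. Pictures are saved under pics/ and viewed, about 8 in all and at most 12, crops included, and the job is handed in when it is done.

Besides the shell and the picture viewer there is one more tool, called after "Call:" by a JSON object that holds its "method" and its "body", one argument or row to a line. carry_out: Moves the arm, as the interface text tells. Its arguments: {"type":"object","properties":{"series":{"type":"array"},"hand":{"type":"number"},"grip_force":{"type":"number"}},"required":["series"]}

```bash
ls; mkdir -p pics; cat > h.py <<'E'
import numpy as np, cv2
from cell import robot, get_image, spot_in, spot_point
np.set_printoptions(precision=4,suppress=True)
def save(im,name,crop=None,scale=1):
    p=im["pixels"][:,:,::-1]
    if crop: p=p[crop[1]:crop[3],crop[0]:crop[2]]
    if scale!=1: p=cv2.resize(p,None,fx=scale,fy=scale,interpolation=cv2.INTER_CUBIC)
    cv2.imwrite("pics/"+name,p)
def proj(im,P,T=None):
    T=im["world_from_camera"] if T is None else T
    T=np.array(T); c=T[:3,:3].T@(np.array(P)-T[:3,3])
    u=np.array([c[0],-c[1]])/-c[2]; u=u*(1+im["k1"]*(u@u))
    K=np.array(im["camera_matrix"]); return (K@[u[0],u[1],1])[:2]
def ray(im,px,T=None):
    T=np.array(im["world_from_camera"] if T is None else T); K=np.array(im["camera_matrix"])
    d=np.linalg.inv(K)@[px[0],px[1],1]; u=d[:2].copy()
    for _ in range(20): u=d[:2]/(1+im["k1"]*(u@u))
    v=T[:3,:3]@np.array([u[0],-u[1],-1]); return T[:3,3],v/np.linalg.norm(v)
E
python3 - <<'E'
from h import *
s=robot.get_state(); print(s["tcp_pos"],np.array(s["eef_rot"]),s["width"],robot.tcp_to_tips,s["force"])
for n in ("side","top"):
    im=get_image(n); save(im,n+"0.png"); print(n,np.array(im["world_from_camera"]))
    for q in ("gauge","handle_center","gauge_center","needle_tip","mark_tip","stud","rib_crest","beaker","mug","plug"):
        r=spot_point(q,im); print(q,[(np.round(x["centre"],3),round(x["score"],2)) for x in r[:2]], None if not r else proj(im,r[0]["centre"]))
E
```

```text
pics
[0.146  0.6077 0.4041] [[-0.9723  0.2336 -0.0004]
 [ 0.2336  0.9723 -0.0011]
 [ 0.0001 -0.0012 -1.    ]] 0.09527066937455014 0.1901 [-0.5703  0.5237 -0.1105]
side [[-0.8158  0.2235 -0.5334  0.2539]
 [-0.5784 -0.3159  0.7522  0.8028]
 [-0.0004  0.9221  0.387   0.4578]
 [ 0.      0.      0.      1.    ]]
gauge [(array([ 0.698,  0.028, -0.003]), 0.94)] [355.1676 281.3278]
handle_center [(array([0.699, 0.025, 0.148]), 0.7)] [357.8251 216.9513]
gauge_center [] None
needle_tip [(array([ 0.753,  0.215, -0.002]), 0.48)] [282.7232 309.1324]
mark_tip [] None
stud [(array([0.563, 0.38 , 0.   ]), 0.72)] [311.1491 393.965 ]
rib_crest [(array([0.564, 0.386, 0.054]), 0.6)] [308.4308 365.9787]
beaker [(array([0.754, 0.216, 0.002]), 0.96)] [282.2134 307.5198]
mug [(array([ 0.735,  0.319, -0.   ]), 0.82)] [253.3045 335.9538]
plug [(array([ 0.8  ,  0.102, -0.001]), 0.37)] [298.7933 280.9676]
top [[-0.004   0.9926 -0.1216  0.5485]
 [-0.9999 -0.0058 -0.0141  0.165 ]
 [-0.0147  0.1215  0.9925  1.2152]
 [ 0.      0.      0.      1.    ]]
gauge [(array([0.694, 0.028, 0.001]), 0.81)] [399.7703 240.1215]
handle_center [(array([0.699, 0.024, 0.148]), 0.79)] [411.2295 227.4537]
gauge_center [(array([0.696, 0.029, 0.087]), 0.92)] [404.7218 233.9336]
needle_tip [] None
mark_tip [(array([0.693, 0.027, 0.086]), 0.32)] [405.7091 235.4796]
stud [(array([0.564, 0.378, 0.002]), 0.89)] [224.9159 305.8318]
rib_crest [(array([0.557, 0.382, 0.05 ]), 0.92)] [218.84   309.1446]
beaker [(array([0.752, 0.216, 0.001]), 0.82)] [305.9438 212.2535]
mug [(array([ 0.734,  0.32 , -0.004]), 0.88), (array([0.755, 0.216, 0.004]), 0.47)] [255.0906 221.5735]
plug [(array([ 0.8  ,  0.105, -0.001]), 0.47)] [360.7254 188.5749]
```

View pics/side0.png

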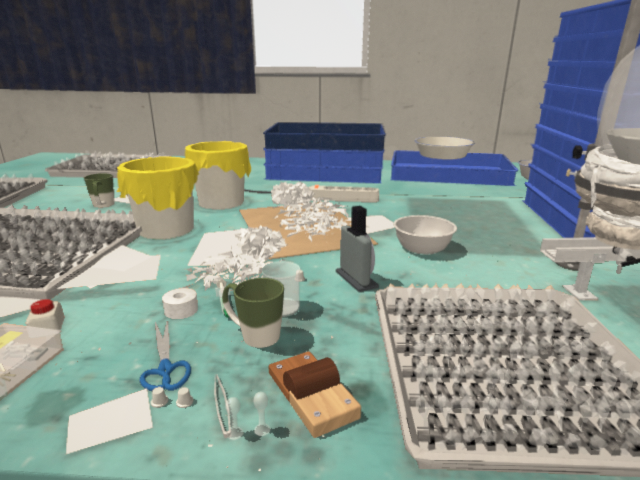

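View pics/top0.png

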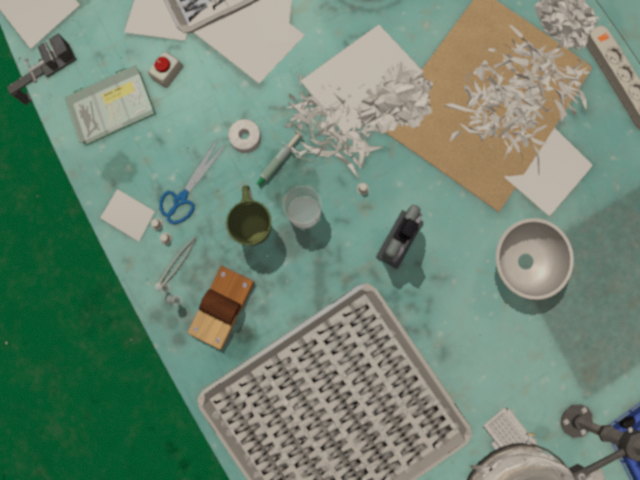

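The gauge is at about (355,255) in the side view and (400,238) in the top view. The stud is at (311,393) and (222,308). The beaker, mug and plug match the network positions. I can't tell yet which way the dial faces, so I'll zoom in.

```bash
python3 - <<'E'
from h import *
a=cv2.imread("pics/side0.png")[195:305,310:410]; b=cv2.imread("pics/top0.png")[195:275,350:450]; c=cv2.imread("pics/top0.png")[258:358,170:270]
f=lambda i:cv2.resize(i,(400,int(i.shape[0]*4)),interpolation=cv2.INTER_CUBIC)
a,b,c=f(a),f(b),f(c); R=np.vstack([b[:,:],c])[:600]; out=np.zeros((600,800,3),np.uint8); out[:a.shape[0],:400]=a; out[:320,400:]=b; out[320:600,400:]=c[60:340]
cv2.imwrite("pics/z1.png",out)
w=get_image("wrist"); print(np.array(w["mount"]),np.array(w["camera_matrix"]),w["k1"])
E
```

```text
[[ 0.0012  0.9696  0.2447  0.0685]
 [ 1.     -0.0011 -0.0007  0.0007]
 [-0.0005  0.2447 -0.9696  0.0196]
 [ 0.      0.      0.      1.    ]] [[381.9814   0.     318.7285]
 [  0.     381.9814 240.6152]
 [  0.       0.       1.    ]] -0.046453600186914114
```

View pics/z1.png

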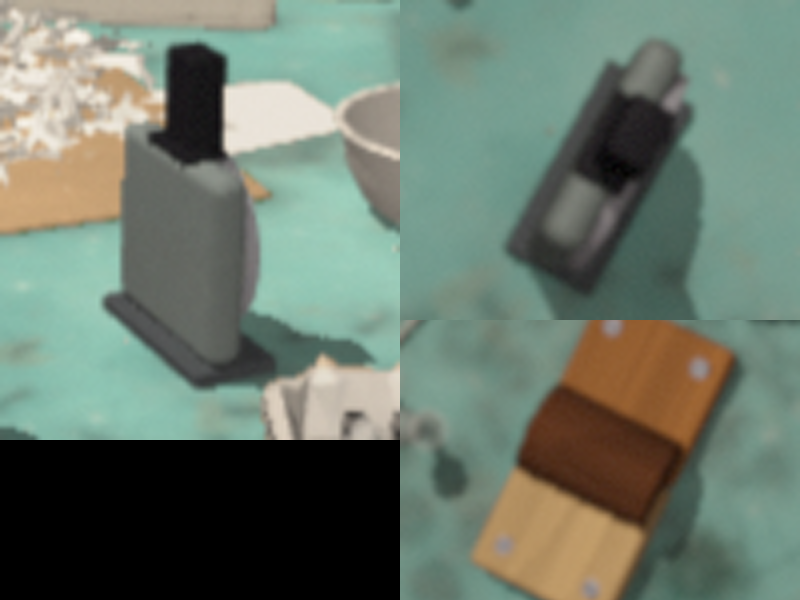

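The dial faces away from the side camera: its pale rim is on the lower right of the gauge in the top view. So gauge +x points to about (0.5, 0.85). I'll turn the gauge half round during the carry so the side camera can see the dial. Next are the yaw angles.

```bash
python3 - <<'E'
from h import *
im=get_image("top")
def g(px,z):
    o,d=ray(im,px); return o+d*(z-o[2])/d[2]
G=lambda u,v:(350+(u-400)/4,195+v/4); S=lambda u,v:(170+(u-400)/4,258+(v-260)/4)
c=[g(G(*p),.01) for p in((508,245),(588,292),(693,105),(612,62))]
print(np.array(c),np.mean(c,0))
for a,b in((0,3),(1,2),(0,1),(3,2)):
    d=c[b]-c[a];print(np.linalg.norm(d),np.degrees(np.arctan2(d[1],d[0])))
for p,q,z in(((565,388),(683,450),.03),((520,470),(640,522),.03),((475,560),(570,385),.02),((640,522),(735,355),.02)):
    d=g(S(*q),z)-g(S(*p),z);print(np.linalg.norm(d),np.degrees(np.arctan2(d[1],d[0])))
for n in("top","side"):
    for k in range(2):
        i=get_image(n)
        for q in("rib_crest","stud","handle_center"):
            r=spot_point(q,i);print(n,q,[(np.array(x["centre"]),x["score"]) for x in r[:1]])
E
```

```text
[[ 0.6613  0.0754  0.01  ]
 [ 0.6377  0.036   0.01  ]
 [ 0.7309 -0.0185  0.01  ]
 [ 0.7529  0.0218  0.01  ]] [0.6957 0.0287 0.01  ]
0.10608742531111123 -30.33240036620247
0.10798921506914307 -30.310257043219153
0.045885297912565536 -120.96022697339575
0.045862150952635974 -118.58435617495071
0.06580110555768426 -117.20357473617256
0.06458562599087851 -112.7284100429526
0.0983014882236044 -28.481824531964648
0.09415747298406939 -29.591790485692318
top rib_crest [(array([0.5567, 0.3814, 0.0494]), 0.67)]
top stud [(array([0.5656, 0.3778, 0.0001]), 0.89)]
top handle_center []
top rib_crest [(array([0.558 , 0.3801, 0.0489]), 0.98)]
top stud [(array([0.5645, 0.3766, 0.    ]), 0.69)]
top handle_center [(array([0.6992, 0.0278, 0.1496]), 0.72)]
side rib_crest [(array([0.5625, 0.3823, 0.0555]), 0.6)]
side stud [(array([0.5624, 0.3808, 0.0002]), 0.6)]
side handle_center [(array([0.6968, 0.0251, 0.1458]), 0.94)]
side rib_crest [(array([0.5613, 0.3843, 0.0543]), 0.81)]
side stud [(array([0.5623, 0.3813, 0.0014]), 0.93)]
side handle_center [(array([0.6962, 0.0236, 0.1472]), 0.96)]
```

Call:
{"method": "carry_out", "body": {
  "series": [
    [[-40,-26,0,0.14],[-80,-52,0,0.28],[-120,-78,0,0.42],[-160,-104,0,0.56],[-200,-130,0,0.7],[-240,-156,0,0.84],[-280,-182,0,0.98],[-320,-208,0,1.12],[-360,-234,0,1.26],[-400,-260,0,1.4]]
  ],
  "hand": 100
}}

```text
time_s: 3.0
tcp_pos: [0.4753, 0.2598, 0.405]
eef_rot: [[0.071, 0.997, 0.001], [0.997, -0.071, 0.0], [0.0, 0.0, -1.0]]
force: [0.9, 1.0, 0.3]
width: 0.095
```

```bash
cat >> h.py <<'E'
def go(p,yaw):  # prints shift (mm) in tool axes and twist to put TCP at p with tool-y at yaw (deg)
    s=robot.get_state(); R=np.array(s["eef_rot"]); d=R.T@(np.array(p)-np.array(s["tcp_pos"]))*1000
    y=np.arctan2(R[1,1],R[0,1]); t=-(np.radians(yaw)-y); 
    print("t",s["time_s"],"tcp",np.array(s["tcp_pos"]),"yaw",np.degrees(y),"z",R[:,2],"q",np.array(s["joint_positions"]),"F",np.array(s["force"]),"w",s["width"]); print("SHIFT",d.round(1),"twist",(t%(2*np.pi)).round(3),"or",(t%(2*np.pi)-2*np.pi).round(3))
E
python3 -c "
from h import *
go([.697,.026,.404],-120.3)"
```

```text
t 3.0 tcp [0.4753 0.2598 0.405 ] yaw -4.05733464200687 z [ 0.0005  0.0003 -1.    ] q [0.3783 0.3725 1.7635 0.0002 1.0051 0.449 ] F [0.9118 1.022  0.3216] w 0.095041726543053
SHIFT [-217.5  237.7    1. ] twist 2.029 or -4.254
```

Call:
{"method": "carry_out", "body": {
  "series": [
    [[-30,33,0,0.14],[-60,66,0,0.28],[-90,99,0,0.42],[-120,132,0,0.56],[-150,165,0,0.7],[-175,195,0,0.84],[-195,215,0,0.98],[-210,230,0,1.12],[-217,238,0,1.26],[-217,238,0,1.4]]
  ]
}}

```text
time_s: 4.0
tcp_pos: [0.6981, 0.025, 0.4044]
eef_rot: [[0.996, 0.092, 0.0], [0.092, -0.996, 0.0], [0.0, -0.0, -1.0]]
force: [-1.2, 0.2, -0.4]
width: 0.0953
```

```bash
python3 -c "
from h import *
go([.697,.026,.404],-120.3)"
```

```text
t 4.0 tcp [0.6981 0.025  0.4044] yaw -84.6947439857991 z [ 0.0002  0.0002 -1.    ] q [-0.0587  0.5995  1.3582  0.0002  1.1837  1.4194] F [-1.1533  0.2392 -0.4495] w 0.09526684417352717
SHIFT [-1.  -1.1  0.4] twist 0.621 or -5.662
```

Call:
{"method": "carry_out", "body": {
  "series": [
    [[0,0,0,0.14],[0,0,0,0.28],[-1,-1,0,0.42],[-1,-1,0,0.56],[-1,-1,0,0.62],[-1,-1,0,0.62]]
  ]
}}

```text
time_s: 4.6
tcp_pos: [0.6971, 0.026, 0.4043]
eef_rot: [[0.864, -0.504, 0.0], [-0.504, -0.864, 0.0], [-0.0, -0.0, -1.0]]
force: [-0.3, 1.2, 0.3]
width: 0.0954
```

```bash
python3 - <<'E'
from h import *
go([.697,.026,.404],-120.3)
s=robot.get_state(); T=np.eye(4);T[:3,:3]=s["eef_rot"];T[:3,3]=s["tcp_pos"]
w=get_image("wrist"); T=T@np.array(w["mount"]); save(w,"w1.png")
for q in("gauge","handle_center","gauge_center"):
    print(q,[(np.array(x["centre"]),x["score"]) for x in spot_point(q,w)[:1]])
p=lambda P:proj(w,P,T)
hc=np.array([.697,.026,0]); a=np.radians(59.7); ex=np.array([np.cos(a),np.sin(a),0]); ey=np.array([-np.sin(a),np.cos(a),0])
print([p(hc+[0,0,.17]+i*.011*ex+j*.015*ey).round() for i in(-1,1) for j in(-1,1)])
print([p(hc+[0,0,.01]+i*.025*ex+j*.055*ey).round() for i in(-1,1) for j in(-1,1)])
E
```

```text
t 4.6 tcp [0.6971 0.026  0.4043] yaw -120.25655813327458 z [ 0.0001  0.0002 -1.    ] q [-0.0574  0.598   1.3613  0.0002  1.1823  2.0414] F [-0.2653  1.165   0.2718] w 0.09539792172513249
SHIFT [-0.1 -0.   0.3] twist 0.001 or -6.282
gauge [(array([0.7003, 0.0297, 0.0018]), 0.73)]
handle_center [(array([0.6965, 0.0268, 0.1505]), 0.95)]
gauge_center []
[array([339., 239.]), array([338., 288.]), array([301., 239.]), array([301., 288.])]
[array([346., 159.]), array([344., 268.]), array([294., 159.]), array([295., 268.])]
```

View pics/w1.png

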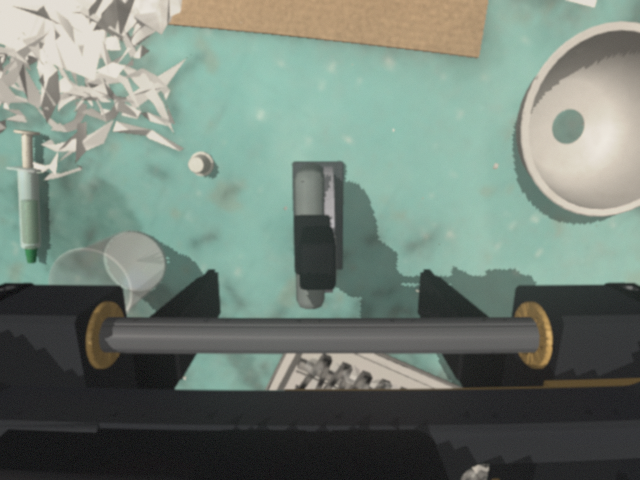

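The handle at px (301–337, 238–290) and the foot edges (293–344, top 160) match the predictions to within about 2 px. I'll go down and grip.

Call:
{"method": "carry_out", "body": {
  "series": [
    [[0,0,30,0],[0,0,60,0],[0,0,78,0],[0,0,84,0],[0,0,84,0]]
  ]
}}

```text
time_s: 5.3
tcp_pos: [0.6972, 0.026, 0.32]
eef_rot: [[0.865, -0.501, -0.001], [-0.501, -0.865, 0.0], [-0.001, 0.0, -1.0]]
force: [-0.5, -0.6, -0.7]
width: 0.0953
```

Call:
{"method": "carry_out", "body": {
  "series": [
    [[0,0,0,0],[0,0,0,0],[0,0,0,0],[0,0,0,0],[0,0,0,0],[0,0,0,0],[0,0,0,0]]
  ],
  "hand": 0,
  "grip_force": 40
}}

```text
time_s: 6.0
tcp_pos: [0.6971, 0.026, 0.32]
eef_rot: [[0.865, -0.501, -0.001], [-0.501, -0.865, 0.0], [-0.001, 0.0, -1.0]]
force: [0.0, 0.7, 0.6]
width: 0.0443
```

Call:
{"method": "carry_out", "body": {
  "series": [
    [[0,0,0,0],[0,0,0,0],[0,0,0,0],[0,0,0,0],[0,0,0,0],[0,0,0,0]]
  ]
}}

```text
time_s: 6.6
tcp_pos: [0.6972, 0.026, 0.3199]
eef_rot: [[0.865, -0.501, -0.001], [-0.501, -0.865, 0.0], [-0.001, 0.0, -1.0]]
force: [-0.2, -0.5, -0.8]
width: 0.0217
```

Call:
{"method": "carry_out", "body": {
  "series": [
    [[0,0,-20,0],[0,0,-50,0],[0,0,-85,0],[0,0,-100,0],[0,0,-100,0]]
  ]
}}

```text
time_s: 7.1
tcp_pos: [0.6972, 0.026, 0.4221]
eef_rot: [[0.865, -0.501, 0.003], [-0.501, -0.865, 0.0], [0.002, -0.001, -1.0]]
force: [-0.2, 0.6, -3.7]
width: 0.0217
```

```bash
python3 -c "
from h import *
go([.562,.381,.42],62)
i=get_image('side')
for q in('gauge','handle_center'):print(q,[(np.array(x['centre']),x['score']) for x in spot_point(q,i)[:1]])"
```

```text
t 7.1 tcp [0.6972 0.026  0.4221] yaw -120.09208751125678 z [ 0.0025  0.     -1.    ] q [-0.0574  0.5839  1.3396  0.0002  1.2156  2.0385] F [-0.1871  0.5508 -3.7138] w 0.02174836864616734
SHIFT [-295.  -239.4    1.8] twist 3.105 or -3.178
gauge [(array([0.6963, 0.0257, 0.1016]), 0.95)]
handle_center [(array([0.694 , 0.0264, 0.1888]), 0.68)]
```

Held, 3.7 N of weight on the tool. Carrying it over with a half turn.

Call:
{"method": "carry_out", "body": {
  "series": [
    [[-15,-12,-20,-0.13],[-40,-32,-30,-0.27],[-70,-57,-30,-0.41],[-105,-85,-30,-0.55],[-140,-113,-30,-0.69],[-175,-141,-30,-0.83],[-210,-170,-30,-0.97],[-245,-198,-30,-1.11],[-270,-219,-30,-1.25],[-285,-231,-30,-1.39]]
  ]
}}

```text
time_s: 8.25
tcp_pos: [0.5652, 0.3712, 0.4467]
eef_rot: [[0.643, 0.766, -0.006], [0.766, -0.643, -0.001], [-0.004, -0.004, -1.0]]
force: [0.7, -0.4, -3.3]
width: 0.022
```

Call:
{"method": "carry_out", "body": {
  "series": [
    [[0,0,0,-0.13],[0,0,0,-0.27],[0,0,0,-0.41],[0,0,0,-0.55],[0,0,0,-0.69],[0,0,0,-0.83],[0,0,0,-0.97],[0,0,0,-1.11],[0,0,0,-1.25],[0,0,0,-1.39]]
  ]
}}

```text
time_s: 9.25
tcp_pos: [0.5653, 0.3712, 0.4448]
eef_rot: [[-0.642, 0.766, -0.009], [0.766, 0.642, -0.002], [0.004, -0.008, -1.0]]
force: [0.0, 0.2, -3.2]
width: 0.0219
```

```bash
python3 -c "
from h import *
go([.562,.381,.42],62)"
```

```text
t 9.25 tcp [0.5653 0.3712 0.4448] yaw 39.965525168434546 z [-0.009 -0.002 -1.   ] q [ 0.4832  0.5354  1.3679  0.0026  1.2472 -0.2152] F [ 0.0471  0.1641 -3.2195] w 0.021922862666130628
SHIFT [ 9.5  3.9 24.8] twist 5.899 or -0.385
```

Call:
{"method": "carry_out", "body": {
  "series": [
    [[3,1,5,-0.13],[7,3,10,-0.26],[9,4,15,-0.36],[9,4,20,-0.385],[9,4,20,-0.385],[9,4,20,-0.385]]
  ]
}}

```text
time_s: 9.85
tcp_pos: [0.5625, 0.3806, 0.4242]
eef_rot: [[-0.882, 0.471, -0.01], [0.471, 0.882, -0.002], [0.007, -0.007, -1.0]]
force: [-0.6, -0.2, -3.3]
width: 0.0218
```

```bash
python3 - <<'E'
from h import *
go([.562,.381,.42],62)
i=get_image('side'); 
for q in('gauge','handle_center','needle_tip','mark_tip','rib_crest','stud'):print(q,[(np.array(x['centre']),x['score'],proj(i,x['centre'])) for x in spot_point(q,i)[:1]])
s=robot.get_state(); T=np.eye(4);T[:3,:3]=s["eef_rot"];T[:3,3]=s["tcp_pos"]
w=get_image("wrist");
for q in('stud','rib_crest'):print('w',q,[(np.array(x['centre']),x['score']) for x in spot_point(q,w)[:1]])
a=cv2.resize(i["pixels"][230:450,230:420,::-1],None,fx=2.2,fy=2.2,interpolation=cv2.INTER_CUBIC)
b=cv2.resize(w["pixels"][:,:,::-1],(380,285)); o=np.zeros((484,800,3),np.uint8); o[:,:418]=a; o[:285,420:]=b; cv2.imwrite("pics/p1.png",o); save(w,"w2.png")
E
```

```text
t 9.85 tcp [0.5625 0.3806 0.4242] yaw 61.89004167845977 z [-0.0098 -0.0025 -0.9999] q [ 0.4973  0.5555  1.3868  0.0027  1.2091 -0.5838] F [-0.5611 -0.2204 -3.3426] w 0.021781371482046116
SHIFT [0.6 0.2 4.2] twist 6.281 or -0.002
gauge [(array([0.5633, 0.3786, 0.1014]), 0.8, array([311.6521, 335.2593]))]
handle_center [(array([0.561 , 0.3742, 0.2534]), 0.61, array([314.6035, 232.8519]))]
needle_tip [(array([0.5626, 0.3855, 0.1205]), 0.51, array([309.0342, 325.9464]))]
mark_tip [(array([0.57  , 0.386 , 0.1267]), 0.53, array([304.4186, 320.5005]))]
rib_crest [(array([0.5627, 0.3851, 0.0539]), 0.87, array([309.4592, 365.8858]))]
stud [(array([ 0.5623,  0.3824, -0.0009]), 0.55, array([310.999 , 395.7136]))]
w stud []
w rib_crest []
```

View pics/p1.png

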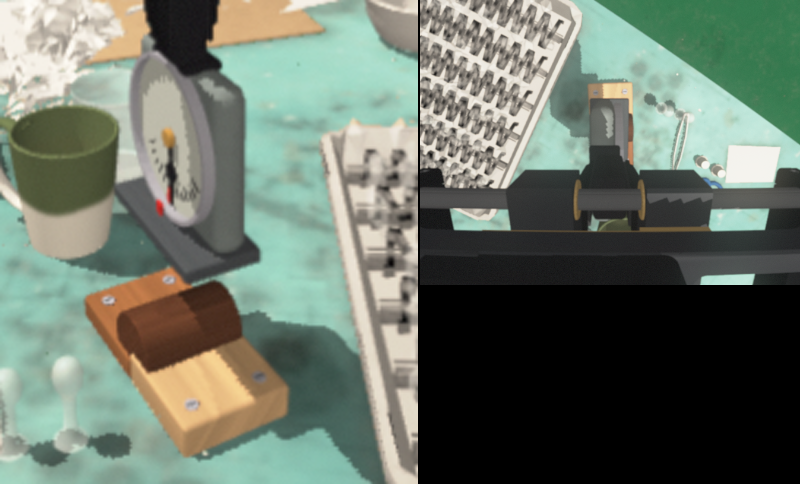

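The dial now faces the side camera: hub at about crop px (168,138), needle tip at (172,203), red mark at (160,208), which is the +y side as expected. I'll fit the rib pose from its colour mask and measure the mark angle.

```bash
cat >> h.py <<'E'
def dialpose(gp,gyaw,lean,d): # rotation of the gauge
    a=np.radians(gyaw); ex=np.array([np.cos(a),np.sin(a),0]); ey=np.array([-np.sin(a),np.cos(a),0]); ez=np.array([0,0,1.])
    return ex,ey*np.cos(lean)-ez*np.sin(lean),ez*np.cos(lean)+ey*np.sin(lean)
def inplane(im,px,o,ex,ey,ez,d):
    c,v=ray(im,px); q=o-d*ex; t=((q-c)@ex)/(v@ex); p=c+v*t-o; return np.array([p@ey,p@ez])
E
python3 - <<'E'
from h import *
from scipy.optimize import minimize
ims={n:get_image(n) for n in("side","top")}
f={n:cv2.imread(f"pics/{n}0.png") for n in ims}
M={}
for n,(x0,y0,x1,y1) in {"side":(255,340,375,440),"top":(180,255,265,360)}.items():
    h=cv2.cvtColor(f[n],cv2.COLOR_BGR2HSV); m=((h[...,0]<20)&(h[...,1]>110)&(h[...,2]<115)).astype(np.uint8)
    k=np.zeros_like(m);k[y0:y1,x0:x1]=m[y0:y1,x0:x1]; k=cv2.morphologyEx(k,cv2.MORPH_OPEN,np.ones((2,2)))
    nn,l,st,ce=cv2.connectedComponentsWithStats(k); j=1+np.argmax(st[1:,4]); M[n]=(l==j).astype(np.uint8); print(n,st[j],ce[j])
def mask(n,x,y,a):
    ex=np.array([np.cos(a),np.sin(a),0]);ey=np.array([-ex[1],ex[0],0])
    P=[proj(ims[n],np.array([x,y,.026])+s*.035*ex+.024*(np.cos(t)*ey+np.sin(t)*np.array([0,0,1]))) for s in(-1,1) for t in np.linspace(0,np.pi,13)]
    k=np.zeros((480*4,640*4),np.uint8); cv2.fillConvexPoly(k,cv2.convexHull((np.array(P)*4+2).astype(np.int32)),1); return cv2.resize(k.astype(np.float32),(640,480),interpolation=cv2.INTER_AREA)
def iou(n,p):
    k=mask(n,*p); return np.minimum(k,M[n]).sum()/np.maximum(k,M[n]).sum()
for ns in(("side",),("top",),("side","top")):
    r=minimize(lambda p:-sum(iou(n,p*[.01,.01,.1]) for n in ns)/len(ns),[56.2,38.1,10.8],method="Nelder-Mead",options={"initial_simplex":[[56.2,38.1,10.8],[57,38.1,10.8],[56.2,38.9,10.8],[56.2,38.1,11.8]]})
    print(ns,r.x[:2]*.01,np.degrees(r.x[2]*.1),-r.fun)
im=ims["side"]; save(im,"s2.png")
p=im["pixels"].astype(int); c=p[300:350,280:345]; R=(c[...,0]>130)&(c[...,1]<90)&(c[...,2]<90)
yy,xx=np.nonzero(R); red=np.array([xx.mean()+280,yy.mean()+300]); print("red",red,len(xx), xx.min()+280,xx.max()+280,yy.min()+300,yy.max()+300)
c=p[280:305,290:320]; O=(c[...,0]>150)&(c[...,2]<120)&(c[...,0]-c[...,2]>60); yy,xx=np.nonzero(O); hub=np.array([xx.mean()+290,yy.mean()+280]); print("hub",hub,len(xx))
o=np.array([.5625,.3806,.4242-.171-.149])
ax=dialpose(o,241.9,0,0)
for d in(.02,.025,.03):
    a=inplane(im,red,o,*ax,d);b=inplane(im,hub,o,*ax,d); v=a-b; print(d,a,b,np.linalg.norm(v),np.arctan2(v[0],-v[1]))
E
```

```text
side [ 284  359   56   41 1497] [312.1002 378.7916]
top [201 290  42  37 901] [221.1021 307.818 ]
('side',) [0.5606 0.3844] 64.52313544217901 0.9523847699165344
('top',) [0.5593 0.38  ] 64.2291206334215 0.9593222737312317
('side', 'top') [0.5597 0.3815] 64.46320740310273 0.9273728728294373
red [303.     322.1579] 19 301 306 315 326
hub [305.6471 291.4412] 34
0.02 [-0.0169  0.0352] [-0.0261  0.0851] 0.05079738636652624 0.18278069829478372
0.025 [-0.0278  0.0428] [-0.0368  0.0916] 0.04957064219729413 0.18278069829478305
0.03 [-0.0388  0.0505] [-0.0476  0.0981] 0.04834389802806215 0.18278069829478347
```

The rib fit is consistent: (0.5597, 0.3815), yaw 64.4°. The side view is 64° off the dial's normal, so parallax makes this mark angle unreliable. I'll turn the dial square to the camera in the air to measure it.

Call:
{"method": "carry_out", "body": {
  "series": [
    [[0,0,0,-0.13],[0,0,0,-0.27],[0,0,0,-0.41],[0,0,0,-0.55],[0,0,0,-0.69],[0,0,0,-0.83],[0,0,0,-0.97],[0,0,0,-1.08],[0,0,0,-1.12],[0,0,0,-1.12]]
  ]
}}

```text
time_s: 11.45
tcp_pos: [0.5624, 0.3807, 0.4248]
eef_rot: [[-0.807, -0.591, -0.009], [-0.591, 0.807, -0.002], [0.008, 0.004, -1.0]]
force: [0.3, 1.0, -3.9]
width: 0.0216
```

Call:
{"method": "carry_out", "body": {
  "series": [
    [[0,0,0,0],[0,0,0,0],[0,0,0,0],[0,0,0,0],[0,0,0,0],[0,0,0,0],[0,0,0,0]]
  ]
}}

```text
time_s: 12.15
tcp_pos: [0.5624, 0.3806, 0.4248]
eef_rot: [[-0.807, -0.591, -0.009], [-0.591, 0.807, -0.002], [0.008, 0.004, -1.0]]
force: [0.0, 0.3, -3.3]
width: 0.0218
```

```bash
python3 - <<'E'
from h import *
go([.5597,.3815,.42],64.4)
im=get_image("side"); s=robot.get_state(); y=np.degrees(np.arctan2(s["eef_rot"][1][1],s["eef_rot"][0][1]))
t=np.array(s["tcp_pos"]); o=t+np.array(s["eef_rot"])[:,2]*(.171+.149); ax=dialpose(o,y+180,0,0)
# rectify the dial plane: 4 px per mm, columns = -y, rows = down
d=.012; H=[]
W=np.array([[60,126],[-60,126],[-60,-4],[60,-4]])/1000
src=np.float32([proj(im,o-d*ax[0]+w[0]*ax[1]+w[1]*ax[2]) for w in W]); dst=np.float32([[0,0],[480,0],[480,520],[0,520]])
P=cv2.warpPerspective(im["pixels"][:,:,::-1],cv2.getPerspectiveTransform(src,dst),(480,520),flags=cv2.INTER_CUBIC); cv2.imwrite("pics/dial.png",P)
for q in('needle_tip','mark_tip','gauge'):print(q,[(np.array(x['centre']),x['score']) for x in spot_point(q,im)[:1]])
E
```

```text
t 12.15 tcp [0.5624 0.3806 0.4248] yaw 126.20985802670008 z [-0.0089 -0.002  -1.    ] q [ 0.4975  0.5547  1.3865  0.0027  1.2092 -1.7063] F [ 0.045   0.3188 -3.3438] w 0.021750716291860518
SHIFT [1.6 2.3 4.8] twist 1.079 or -5.204
needle_tip [(array([0.5561, 0.3887, 0.1188]), 0.47)]
mark_tip [(array([0.5611, 0.3915, 0.1237]), 0.57)]
gauge [(array([0.5653, 0.3806, 0.103 ]), 0.94)]
```

View pics/dial.png

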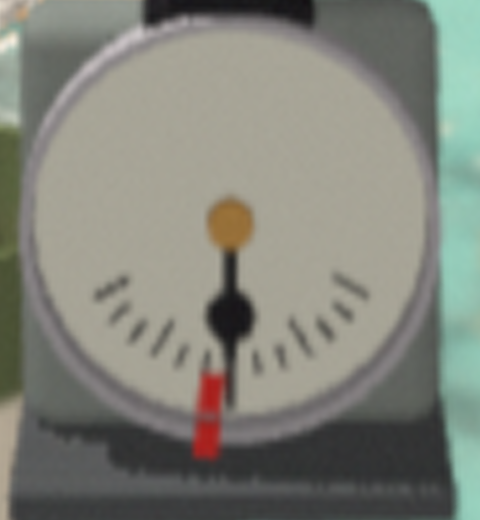

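Face-on, the hub is at (231,223), the needle hangs straight to (231,405), and the mark runs from (213,375) to (205,458). That puts the mark at about +0.11 to 0.12 rad. I'll refine it, turn back and move over the rib.

Call:
{"method": "carry_out", "body": {
  "series": [
    [[0,0,0,0.13],[1,1,0,0.27],[1,2,0,0.41],[1,2,0,0.55],[0,2,10,0.69],[0,2,20,0.83],[0,2,25,0.97],[0,2,30,1.06],[0,2,30,1.08],[0,2,30,1.08]]
  ]
}}

```text
time_s: 13.35
tcp_pos: [0.561, 0.3822, 0.395]
eef_rot: [[-0.902, 0.432, -0.009], [0.432, 0.902, -0.002], [0.007, -0.006, -1.0]]
force: [0.2, -0.2, -3.2]
width: 0.0224
```

```bash
python3 - <<'E'
from h import *
go([.561,.3818,.370],64.4)
P=cv2.imread("pics/dial.png"); h=cv2.cvtColor(P,cv2.COLOR_BGR2HSV)
m=((h[...,1]>150)&((h[...,0]<8)|(h[...,0]>172))&(h[...,2]>120)); m[:350]=0; yy,xx=np.nonzero(m); print("red",xx.mean(),yy.mean(),len(xx),np.polyfit(yy,xx,1))
o=((h[...,0]>8)&(h[...,0]<25)&(h[...,1]>120)); o[:180]=0;o[260:]=0; yy,xx=np.nonzero(o); print("hub",xx.mean(),yy.mean())
n=(P.max(2)<70)&(np.abs(np.arange(480)-231)<12)[None]; n[:250]=0;n[405:]=0; yy,xx=np.nonzero(n); print("needle",xx.mean(),yy.mean(),np.polyfit(yy,xx,1))
f=(P.min(2)>140); f=cv2.morphologyEx(f.astype(np.uint8),cv2.MORPH_CLOSE,np.ones((25,25))); c=max(cv2.findContours(f,0,2)[0],key=cv2.contourArea); print("face",cv2.fitEllipse(cv2.convexHull(c)))
E
```

```text
t 13.35 tcp [0.561  0.3822 0.395 ] yaw 64.42893669231627 z [-0.0088 -0.0019 -1.    ] q [ 0.5005  0.579   1.4236  0.0028  1.1476 -0.6251] F [ 0.1879 -0.2044 -3.2337] w 0.022366308118706667
SHIFT [-0.4 -0.2 25. ] twist 0.001 or -6.283
red 208.49145591250854 417.9890635680109 1463 [ -0.0982 249.5462]
hub 230.14573539288114 224.89456010745468
needle 230.5113149847095 311.16146788990824 [ -0.0018 231.0687]
face ((270.416015625, 155.13082885742188), (520.142578125, 607.8820190429688), 132.43856811523438)
```

Call:
{"method": "carry_out", "body": {
  "series": [
    [[0,0,8,0],[0,0,14,0],[0,0,18,0],[0,0,20,0],[0,0,21,0]]
  ]
}}

```text
time_s: 13.85
tcp_pos: [0.5609, 0.3822, 0.3736]
eef_rot: [[-0.902, 0.431, -0.009], [0.431, 0.902, -0.002], [0.007, -0.006, -1.0]]
force: [-0.4, -0.1, -2.7]
width: 0.0218
```

Call:
{"method": "carry_out", "body": {
  "series": [
    [[0,0,1,0],[0,0,2,0],[0,0,3,0]]
  ]
}}

```text
time_s: 14.15
tcp_pos: [0.5608, 0.3822, 0.3707]
eef_rot: [[-0.902, 0.431, -0.009], [0.431, 0.902, -0.002], [0.007, -0.006, -1.0]]
force: [-0.0, -0.8, -3.7]
width: 0.0216
```

Call:
{"method": "carry_out", "body": {
  "series": [
    [[0,0,1,0],[0,0,1.5,0]]
  ]
}}

```text
time_s: 14.35
tcp_pos: [0.5608, 0.3822, 0.3699]
eef_rot: [[-0.902, 0.431, -0.008], [0.431, 0.902, -0.002], [0.007, -0.005, -1.0]]
force: [-1.8, -1.6, 5.0]
width: 0.022
```

Call:
{"method": "carry_out", "body": {
  "series": [
    [[0,0,0.5,0],[0,0,1,0]]
  ]
}}

```text
time_s: 14.55
tcp_pos: [0.5607, 0.3821, 0.3698]
eef_rot: [[-0.902, 0.431, -0.008], [0.431, 0.902, -0.002], [0.006, -0.005, -1.0]]
force: [-2.7, -2.1, 9.5]
width: 0.0215
```

Contact at TCP z 0.3699, as predicted, with about 13 N on the rib. I'll loosen the grip so the handle can pivot in the pads, then rock it towards gauge +y (tool −x).

Call:
{"method": "carry_out", "body": {
  "series": [
    [[0,0,0.7,0],[0,0,0.7,0],[-2,0,0.8,0],[-5,0,1.0,0],[-8,0,1.1,0],[-11,0,1.3,0],[-13,0,1.5,0],[-14,0,1.6,0],[-14,0,1.6,0]]
  ],
  "grip_force": 12
}}

```text
time_s: 15.45
tcp_pos: [0.5735, 0.3758, 0.3688]
eef_rot: [[-0.902, 0.431, -0.007], [0.431, 0.902, -0.002], [0.006, -0.004, -1.0]]
force: [-1.5, -2.7, 6.5]
width: 0.0216
```

```bash
cat > look.py <<'E'
from h import *
import sys
go([.561,.3818,.370],64.4)
im=get_image("side"); 
for q in('gauge','handle_center','needle_tip','mark_tip'):print(q,[(np.array(x['centre']),x['score']) for x in spot_point(q,im)[:1]])
save(im,sys.argv[1],(270,225,370,410),3.2)
E
python3 look.py r1.png
```

```text
t 15.45 tcp [0.5735 0.3758 0.3688] yaw 64.44880284768647 z [-0.0069 -0.0015 -1.    ] q [ 0.4836  0.6123  1.4336  0.0021  1.1025 -0.6421] F [-1.5155 -2.7349  6.5077] w 0.021642744214918706
SHIFT [13.9 -0.  -1.1] twist 0.001 or -6.282
gauge [(array([0.5614, 0.3814, 0.0451]), 0.97)]
handle_center [(array([0.5725, 0.3721, 0.1995]), 0.72)]
needle_tip [(array([0.5681, 0.3851, 0.0663]), 0.53)]
mark_tip [(array([0.5733, 0.3728, 0.2021]), 0.47)]
```

View pics/r1.png

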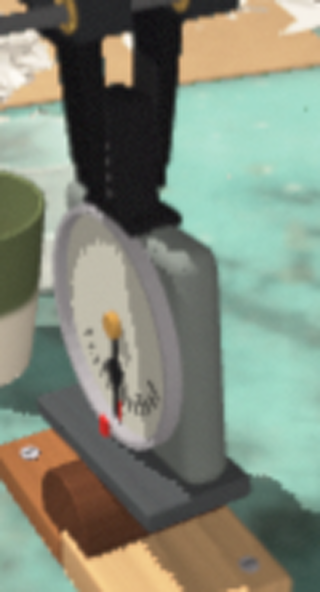

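The gauge leans about 0.096 rad by the arm's travel, its foot stayed on the rib middle, and the needle tip (118,418) is already near the red. I'll add a bit more lean, then tighten the grip.

Call:
{"method": "carry_out", "body": {
  "series": [
    [[-0.8,0,0.8,0],[-1.6,0,0.9,0],[-2.6,0,1.0,0],[-2.6,0,1.0,0],[-2.6,0,1.0,0]]
  ]
}}

```text
time_s: 16.2
tcp_pos: [0.5758, 0.3746, 0.3685]
eef_rot: [[-0.902, 0.431, -0.006], [0.431, 0.902, -0.002], [0.005, -0.004, -1.0]]
force: [-0.9, -2.5, 5.4]
width: 0.0217
```

Call:
{"method": "carry_out", "body": {
  "series": [
    [[0,0,0.9,0],[0,0,0.9,0],[0,0,0.9,0],[0,0,0.9,0],[0,0,0.9,0],[0,0,0.9,0],[0,0,0.9,0],[0,0,0.9,0],[0,0,0.9,0],[0,0,0.9,0]]
  ],
  "grip_force": 35
}}

```text
time_s: 17.2
tcp_pos: [0.5758, 0.3745, 0.3684]
eef_rot: [[-0.902, 0.431, -0.005], [0.431, 0.902, -0.001], [0.004, -0.004, -1.0]]
force: [-2.4, -2.2, 7.6]
width: 0.022
```

```bash
cat >> look.py <<'E'
# fit gauge y-offset, height, lean, yaw in the side view by spot heavy rectification
lean=float(sys.argv[2]); s=robot.get_state(); R=np.array(s["eef_rot"]); yaw=np.degrees(np.arctan2(R[1,1],R[0,1]))
gr=np.array(s["tcp_pos"])+.171*R[:,2]
out=[]
for L in(0,lean):
  ax=dialpose(0,yaw+180,L,0); o=gr-.149*ax[2]; print("foot",o)
  d=.012; W=np.array([[60,126],[-60,126],[-60,-4],[60,-4]])/1000
  src=np.float32([proj(im,o-d*ax[0]+w[0]*ax[1]+w[1]*ax[2]) for w in W]); dst=np.float32([[0,0],[400,0],[400,433],[0,433]])
  out.append(cv2.warpPerspective(im["pixels"][:,:,::-1],cv2.getPerspectiveTransform(src,dst),(400,433),flags=cv2.INTER_CUBIC))
# overlay model foot outline
ax=dialpose(0,yaw+180,lean,0);o=gr-.149*ax[2]; v=cv2.resize(im["pixels"][225:410,270:370,::-1],None,fx=3,fy=3,interpolation=cv2.INTER_CUBIC)
q=lambda a,b,c:tuple(int(x) for x in (proj(im,o+a*ax[0]+b*ax[1]+c*ax[2])-[270,225])*3+1)
for c in(0,.01):
  cs=[q(a,b,c) for a,b in((-.025,-.055),(-.025,.055),(.025,.055),(.025,-.055))]
  for i in range(4): cv2.line(v,cs[i],cs[(i+1)%4],(0,255,255),1)
O=np.zeros((555,700,3),np.uint8); O[:,:300]=v; O[:433,300:]=out[1]; cv2.imwrite("pics/"+sys.argv[1],O)
E
python3 look.py r2.png 0.113
```

```text
t 17.2 tcp [0.5758 0.3745 0.3684] yaw 64.46063017377003 z [-0.0053 -0.0015 -1.    ] q [ 0.4804  0.6142  1.4309  0.0013  1.1019 -0.6453] F [-2.3997 -2.1664  7.5569] w 0.022010926352961414
SHIFT [16.5  0.2 -1.5] twist 0.001 or -6.282
gauge [(array([0.5636, 0.3784, 0.044 ]), 0.72)]
handle_center [(array([0.5763, 0.3699, 0.1928]), 0.7)]
needle_tip [(array([0.5681, 0.386 , 0.068 ]), 0.43)]
mark_tip [(array([0.5705, 0.3857, 0.0661]), 0.51)]
foot [0.5749 0.3742 0.0485]
foot [0.5597 0.3815 0.0494]
```

View pics/r2.png

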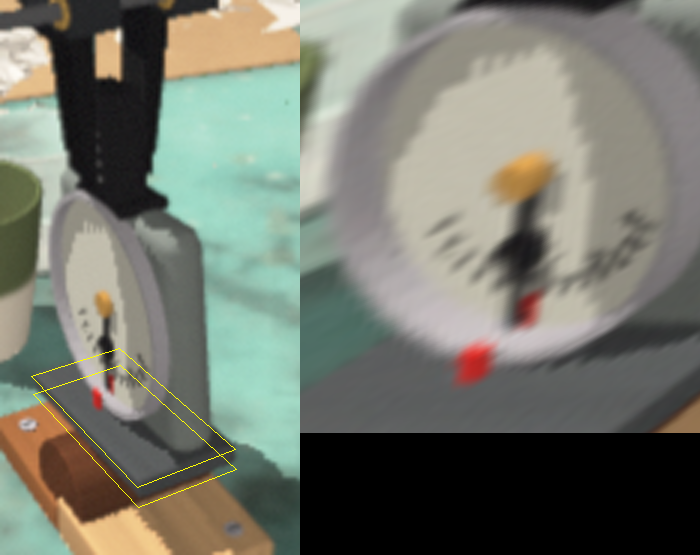

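Needle and mark look nearly aligned, but this view is oblique. I'll check the lean independently by fitting the foot's edges, using the earlier level picture as a reference.

```bash
python3 - <<'E'
from h import *
from scipy.optimize import differential_evolution
from scipy.ndimage import map_coordinates
im=get_image("side"); save(im,"s3.png"); K=im
def fit(png,o,yaw,lab):
    g=cv2.GaussianBlur(cv2.imread("pics/"+png).astype(np.float32).sum(2),(0,0),.8)
    gx,gy=cv2.Sobel(g,cv2.CV_32F,1,0),cv2.Sobel(g,cv2.CV_32F,0,1)
    E=[((-.025,-.055,0),(-.025,.055,0)),((-.025,-.055,.01),(-.025,.055,.01)),((-.025,-.055,0),(.025,-.055,0)),((-.025,.055,.01),(.0,.055,.01))]
    def sc(p):
        th,u,v=p; ax=dialpose(0,yaw,th,0); s=0
        for a,b in E:
            A,B=[proj(K,o+q[0]*ax[0]+q[1]*ax[1]+q[2]*ax[2])+[u,v] for q in(a,b)]
            t=np.linspace(.05,.95,40)[:,None]; P=A+t*(B-A); n=np.array([-(B-A)[1],(B-A)[0]]);n/=np.linalg.norm(n)
            G=map_coordinates(gx,P.T[::-1],order=1)*n[0]+map_coordinates(gy,P.T[::-1],order=1)*n[1]
            s+=np.minimum(np.abs(G),250).mean()
        return -s
    for k in(1,2):
        r=differential_evolution(sc,[(-.1,.25),(-8,8),(-8,8)],seed=k,tol=1e-8); print(lab,r.x,-r.fun)
    return r
fit("s2.png",np.array([.561,.380,.1042]),241.9,"level")
fit("s3.png",np.array([.5597,.3815,.0495]),244.46,"now")
go([.5597,.3815,.37],64.4)
E
```

```text
level [ 0.0091  0.7076 -1.2554] 809.5155998981899
level [ 0.0091  0.7076 -1.2554] 809.5156021839525
now [ 0.1853 -8.      5.5719] 563.2819632129356
now [ 0.1009 -0.8084 -2.5863] 582.7467151623067
t 17.5 tcp [0.5758 0.3745 0.3684] yaw 64.46395728444831 z [-0.0054 -0.0015 -1.    ] q [ 0.4804  0.6142  1.431   0.0013  1.1019 -0.6453] F [-2.1411 -2.2301  8.0185] w 0.022231199650178748
SHIFT [17.5 -0.6 -1.5] twist 0.001 or -6.282
```

```bash
python3 -c "
from h import *
im=get_image('side'); t=get_image('top')
for q in('beaker','mug','plug'):print(q,[(np.array(x['centre']),round(x['score'],2)) for x in spot_point(q,t)[:1]])
print(robot.sign_off())"
```

```text
beaker []
mug [(array([ 0.7353,  0.3185, -0.0035]), 0.9)]
plug [(array([ 0.8008,  0.1036, -0.0021]), 0.69)]
the job is handed in; nothing more can be done
None
```

I gripped the gauge by its handle and stood it across the rib. I then loosened the grip so it could pivot in the pads, rocked it towards its +y, and gripped it again at 35 N. I handed it in still held and pressed on the rib at about 17.5 s of the 45 s allowed.

**Mark and lean:** I measured the red mark face-on at about 0.112 rad. The line through the mark alone gave 0.098, which is just below the stated range of 0.11 to 0.27. The lean is about 0.111 rad from the arm's travel. Fitting the foot's edges in the side picture gave 0.101, and that same fit read 0.009 when the gauge was level. All of these agree within 0.02, against the allowed 0.05.

**On the rib:** The middle of the foot is within about 3 mm of the rib's centre, and the gauge is square to the fitted rib within about 0.01 rad. About 11 N presses on the rib. The needle had more than 1 s to settle before I handed in.

**Checks that were weak or failed:**
- **Final needle reading:** the side camera sees the dial at a steep angle, so I could not read the needle against the mark precisely. By eye it was on or next to the red.
- **Edge fit:** one of its two runs ended on a false, lower-scoring solution (0.185), which I discarded.
- **Beaker:** the network did not find it in the last top picture. The mug and plug were where they started, and the gauge's path passed about 0.13 m from the beaker, above its rim.

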